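# Start the vial shaker from its key panel

### The job

Start the vial shaker on the bench: on its control panel first press the raised end of the long rocker switch so that it rocks fully over, then press the rectangular bar key fully down so that it stays down, and last press the large round button fully in and let it come back up. Leave the small round button inside the raised collar unpressed, and do not shift the vials in the shaker's block or the beaker and syringe beside it.

Things in the scene. Friction and masses are not known exactly. Their poses are not given: they have to be found in the camera images.
- shaker: Low white box fixed to the bench, 180 (its x) x 260 (its y) x 45 mm; origin: centre of its underside. Its x points from the control panel (front, near the robot) to the vial block (rear, 66 x 170 mm, top 75 mm above the bench, vials to 89 mm). On the panel 4 grey modules (66 x 46 mm, top at 49 mm) at x = -46, y = -90, -30, 30, 90 mm; which control is in which slot varies, as does its yaw.
- rocker_raised_end (a point): Press point on the long black rocker (52 mm along the shaker's x, 26 mm wide, shallow V from the side, two 26 mm halves): middle of the top of its raised half, the one nearer the robot, 19 mm from the pivot; moves with it. At the start the rear half is level, top 56 mm above the bench, the front half rises at 0.34 rad; rocked over, the front half is level at 56 mm.
- rocker (a joint): Rocker angle (rad): 0 off (front end up), 0.34 fully over (front end down). Held by friction, about 3 N at the press point; stays where it is left. Starts at 0 to 0.03.
- bar_top (a point): Centre of the top face of the black rectangular bar key, 22 mm (shaker's x) x 38 mm (shaker's y); top about 64 mm above the bench when up, 56 mm when fully down. Moves with the key.
- bar_key (a joint): Travel of the bar key (m): 0 up, 0.008 fully down. Friction of about 3 N; stays where it is left. Starts at 0 to 0.001.
- start_top (a point): Centre of the top face of the large round black button, diameter 32 mm; top 62 mm above the bench when up, 56 mm when fully in. Moves with the button.
- start_button (a joint): Travel of the large round button (m): 0 up, 0.006 fully in. Spring: moves above about 0.75 N, fully in at 5 N, returns when released.
- guarded_top (a point): Centre of the top face of the small round black button, diameter 18 mm, top 56 mm above the bench, inside a grey raised collar of 39 mm outer diameter, its top at 57 mm. Not to be pressed.
- guarded_button (a joint): Travel of the small guarded button (m): 0 up, 0.005 fully in; spring, 3 N. Must stay up.
- vial_a: Loose brown glass vial with grey cap, 12 mm diameter, 34 mm tall, standing in a well of the block, 14 mm sticking out; origin at the centre of its underside.
- vial_b: Second loose brown vial, like vial_a, in another well.
- beaker: Loose empty glass beaker, 46 mm diameter, 59 mm tall, on the bench at the shaker's right side (its -y); origin at the centre of its underside.
- syringe: Loose glass syringe, 140 mm long, 17 mm thick, lying on the bench at the shaker's left side (its +y); origin at the centre of its underside.

How it is judged (in metres and radians):
On the way, in this order (a step that is already met when the one before it is completed fails the run):
1. the rocker is rocked fully over (value of joint rocker above 0.29 rad), for 0.1 s.
2. the bar key is pressed fully down (value of joint bar_key above 0.0066 m), for 0.1 s.
3. the large round button is pressed fully in (value of joint start_button above 0.0046 m), for 0.1 s.
At the end, for the whole second after the job is handed in: Rocker over (above 0.28 of 0.34 rad), bar key down (above 6.2 of 8 mm), large round button, pressed last (above 4.6 of 6 mm), up again (under 1 mm), guarded button up (under 1 mm); vials within 10 mm, beaker and syringe within 20 mm of their starts (value of joint rocker above 0.28 rad and value of joint bar_key above 0.0062 m and value of joint each of start_button, guarded_button below 0.001 m and distance of each of vial_a, vial_b from where it was at the start of the episode below 0.01 m and distance of each of beaker, syringe from where it was at the start of the episode below 0.02 m); the robot touches nothing.
It fails at once if bar key pressed before the rocker is over (value of joint bar_key above 0.003 m and value of joint rocker below 0.25 rad).
It fails at once if large round button pressed before the rocker is over and the bar key is down (value of joint start_button above 0.002 m and (value of joint rocker below 0.25 rad or value of joint bar_key below 0.0058 m)).
It fails at once if small guarded button pressed (value of joint guarded_button above 0.002 m).
It fails at once if a vial is lifted or shifted (distance of any of vial_a, vial_b from where it was at the start of the episode above 0.01 m).
It fails at once if the beaker or the syringe is lifted or shifted (distance of any of beaker, syringe from where it was at the start of the episode above 0.02 m).
It also fails if it takes over 45 s, if anything falls off the work surface, if the arm or the gripper's body presses on something with over 40 N, if the wrist force passes 120 N, or if a joint passes its speed limit or range.

### The arm

A 6-joint arm with a two-finger parallel gripper is mounted at the origin on a cart in front of the work surface, level with it; the furniture and walls round the work are solid. World frame = base frame: x ahead of the robot, y to its left, z up, the work surface at z = 0. Lengths are in m, angles in degrees, forces in N, time in s.
With the tool pointing down it reaches from about 0.275 to 0.825 m from the base axis. Payload 5.2 kg.
Tool frame: the origin (TCP) lies between the finger pads; the fingertips stand 19 mm ahead of it and the grasp point (between the pads) is the TCP; z points along the fingers, y is the line along which they close (so a half turn about z gives the same grasp; the last joint's range is limited). The gripper opens to 93 mm and grips with 3 to 60 N. Pads are 15 mm wide; open, the fingers measure 128 mm over their backs; the gripper's body (75 mm by 188 mm) begins 65 mm behind the grasp point.
Start: joints at [64.756, 14.817, 87.949, -0, 77.235, -11.62], TCP at [0.13, 0.535, 0.217] pointing down, gripper open.
Joint ranges: [-179.93, 179.93], [-52.35, 119.4], [10.71, 147.94], [-69.91, 249.91], [12.55, 155.21], [-178.61, 178.61]. Speed limits (degrees/s): [147.25, 147.25, 180, 180, 180, 180].

### API

Orientations are given as a 3x3 rotation matrix whose columns are the frame's x, y, z axes.
In Python, from bench import r gives the robot as it stands.
- The arm moves only by the tool send_rows, never from a script. Its argument "increments" is a list of rows, each a list of 6 numbers: the shift along the tool's x, y, z in m, then the turn, a rotation vector about the tool's x, y, z in degrees. A call has 1 to 10 rows; each row shifts and turns the commanded pose from where the row before left it, along the tool's axes as they then stand; what a row does not reach is not made up. A row lasts 1/10 s, in which the tool goes at most 50 mm and 8.59 degrees, less where a joint would pass 70% of its speed; a pose out of reach is approached as far as the arm can. A call with a gripper value outside its range is refused whole. "claw" is the closure, from -1 (fully open) to 1 (shut), set as the call begins (left out, the last holds). The fingers move at their own pace and stop on an object; "squeeze" is the grip in N (left out, the last holds). Time passes only in rows, so rows that do not move let the fingers close. It gives the time, the measured TCP pose, the force, the opening and the grip force at its end, in the units of the state.
- r.read_state(): the state, without advancing time (a new reading comes with each control period).
- r.read_camera(name): name is "scene" or "top" or "wrist"; returns (picture, depth): 384x512x3 uint8, red, green, blue; 384x512 float32, m along the optical axis (not along the pixel's ray), 0 where there is no reading.
- r.camera_model(name): a dict with "mtx" (3x3 intrinsics, pixels), "R" (3x3) and "t" (3): a world point X has camera coordinates R X + t; the wrist camera has in their place "tool_from_camera" (4x4, takes a point from camera to tool coordinates, whose origin is the TCP and whose axes are the flange's). Camera axes: x right, y down, z forward; pixel columns grow to the right and rows downward; lengths in m; the calibration is good to about 2 mm. A picture is of the moment at which its call begins: read the wrist's pose just before it. camera_model takes no time and is no camera call.
- r.hand_in(): hands the job in; it is judged then, once.
The state is a dict: "t": time; "qpos": joint angles; "joint_vel": joint speeds; "tau": joint torques, N m; "position": TCP position; "tcp_rot": TCP orientation; "force": force on the tool from outside, world axes, zero at the start; "torque": the same for the moment, N m; "finger_gap": finger opening in m; "grip_force": force on a finger pad.
Only numpy, scipy, OpenCV 4.12 (cv2) and the standard library are available. Lean on these libraries where they do the work, as an engineer would, in place of code of your own. Each camera call takes 0.05 s, during which the arm holds its last target. There are 200 camera calls.

## Working session

There is one attempt and no reset: what is moved stays moved. The work goes in short steps, Python scripts to look and compute and a tool call to move; the robot and the scene stay as the last step left them, time stands still between calls to the robot, and variables do not carry over. Pictures are saved under pics/ and viewed, at most 10 in all, crops included, and the job is handed in when it is done.

Besides the shell and the picture viewer there is one more tool, called as name(argument=value, ...), one argument or row to a line, values as JSON. send_rows: Moves the arm, as the interface text tells. Its arguments: {"type":"object","properties":{"increments":{"type":"array"},"claw":{"type":"number"},"squeeze":{"type":"number"}},"required":["increments"]}

```bash
mkdir -p pics; cat > h.py <<'E'
import numpy as np, cv2
from bench import r
def cloud(n):
    s=r.read_state(); p,d=r.read_camera(n); m=r.camera_model(n); K=m["mtx"]
    v,u=np.indices(d.shape); C=np.stack([(u-K[0,2])/K[0,0]*d,(v-K[1,2])/K[1,1]*d,d],-1)
    if "R" in m: W=(C-np.array(m["t"]))@np.array(m["R"])
    else:
        T=np.array(m["tool_from_camera"]); W=(C@T[:3,:3].T+T[:3,3])@np.array(s["tcp_rot"]).T+np.array(s["position"])
    W[d==0]=np.nan
    return p,d,W
E
python3 - <<'E'
from h import *
for n in("top","scene"):
    p,d,W=cloud(n); cv2.imwrite(f"pics/{n}0.png",p[...,::-1]); np.savez(f"{n}0.npz",p=p,W=W)
    m=r.camera_model(n); print(n, -np.array(m["R"]).T@np.array(m["t"]), m["mtx"][0][0])
s=r.read_state(); print(s["t"],s["tcp_rot"],s["position"],s["finger_gap"],s["force"])
E
```

```text
top [ 0.45579562 -0.00326571  1.00505542] 413.2847870527853
scene [0.23028549 0.73175831 0.67479539] 453.8402795532427
0.1 [[-9.71852384e-01  2.35589549e-01 -7.12208650e-04]
 [ 2.35590384e-01  9.71851274e-01 -1.50738603e-03]
 [ 3.37036488e-04 -1.63274622e-03 -9.99998610e-01]] [0.12932026 0.53407067 0.2160883 ] 0.09263989123528167 [ 0.61006097  0.39229475 -0.31960498]
```

View pics/top0.png

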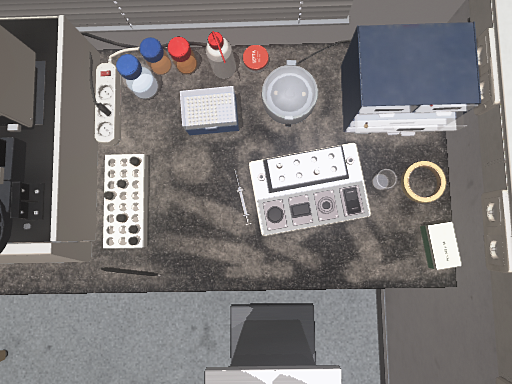

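View pics/scene0.png

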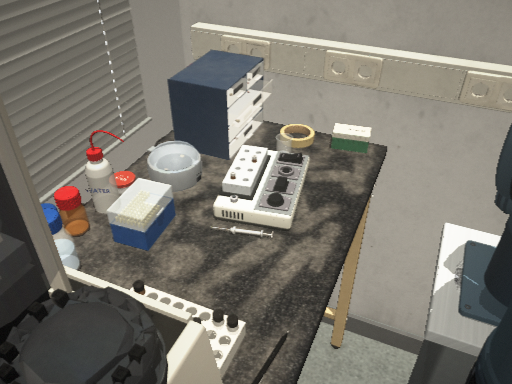

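The top view shows, left (+y) to right: large round button (275,214), bar key (301,210), guarded button (325,205) and rocker (351,201). I'll measure these precisely next.

```bash
python3 - <<'E'
from h import *
f=np.load("top0.npz"); p,W=f["p"],f["W"]
c=p[135:245,235:400,::-1]; cv2.imwrite("pics/crop.png",cv2.resize(c,None,fx=4.8,fy=4.8,interpolation=cv2.INTER_CUBIC))
z=W[...,2]; v,u=np.indices(z.shape)
roi=(u>240)&(u<375)&(v>140)&(v<240)
m=roi&(z>.03)&(z<.1)
rect=cv2.minAreaRect(W[m][:,:2].astype(np.float32)*1000); print(rect, cv2.boxPoints(rect))
for (a,b) in((275,214),(301,210),(325,205),(351,201)):
    print(a,b,W[b,a].round(4))
# dark blobs on panel
g=p.max(-1); dk=(roi&(z>.05)&(z<.08)&(g<70)&(v>183)).astype(np.uint8)
n,l,st,ce=cv2.connectedComponentsWithStats(dk)
for i in range(1,n):
    if st[i,4]>25:
        q=W[l==i]; print(st[i],ce[i],q.mean(0).round(4),cv2.minAreaRect(q[:,:2].astype(np.float32)*1000),q[:,2].min(),q[:,2].max())
E
```

```text
((570.4559936523438, -107.40928649902344), (180.02352905273438, 287.2912902832031), 9.21379566192627) [[ 458.60522    19.970428]
 [ 504.60596  -263.61417 ]
 [ 682.30676  -234.789   ]
 [ 636.306      48.795593]]
275 214 [ 0.5083 -0.0139  0.0642]
301 210 [ 0.516  -0.0731  0.0666]
325 205 [ 0.5268 -0.1288  0.0583]
351 201 [ 0.5348 -0.1887  0.0569]
[347 199  14  15  70] [354.04285714 208.21428571] [ 0.5178 -0.1941  0.0606] ((522.3077392578125, -193.4948272705078), (29.894346237182617, 27.888755798339844), 11.290252685546875) 0.05024303479329718 0.06654791999189037
```

View pics/crop.png

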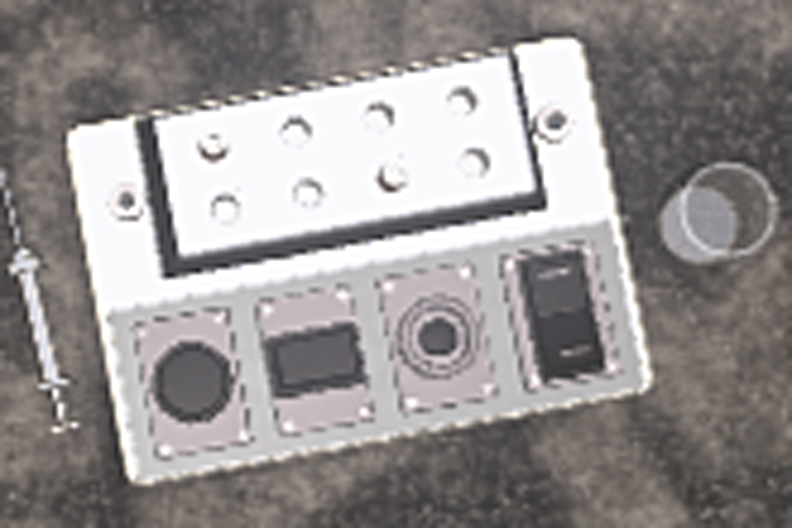

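Panel crop: large round button at about (275,214) in full-image pixels, bar key (300.6,210), guarded button (326,205), rocker (351.7,200.6) with its front half raised. Next I move above the panel with the gripper closed and look with the wrist camera.

send_rows(
  increments=[
    [-0.015,-0.016,0,0,0,0],
    [-0.03,-0.032,0,0,0,0],
    [-0.03,-0.032,0,0,0,0],
    [-0.03,-0.032,0,0,0,0],
    [-0.03,-0.032,0,0,0,0],
    [-0.03,-0.032,0,0,0,0],
    [-0.03,-0.032,0,0,0,0],
    [-0.03,-0.032,0,0,0,0],
    [-0.03,-0.032,0,0,0,0],
    [-0.03,-0.032,0,0,0,0],
  ],
  claw=1,
  squeeze=10,
)

```text
t: 1.1
position: [0.3352, 0.1703, 0.2168]
tcp_rot: [[-0.972, 0.235, 0.0], [0.235, 0.972, 0.0], [-0.0, 0.0, -1.0]]
force: [0.6, 1.1, -0.4]
finger_gap: 0.0174
grip_force: 0.0
```

send_rows(
  increments=[
    [-0.03,-0.032,0,0,0,0],
    [-0.03,-0.032,0,0,0,0],
    [-0.03,-0.032,0,0,0,0],
    [-0.03,-0.032,0,0,0,0],
    [-0.03,-0.032,0,0,0,0],
    [-0.03,-0.032,0,0,0,0],
    [0,0,0,0,0,-7.5],
    [0,0,0,0,0,-7.5],
    [0,0,0,0,0,-7.5],
    [0,0,0,0,0,0],
  ],
)

```text
t: 2.1
position: [0.4643, -0.0571, 0.2164]
tcp_rot: [[-0.988, -0.155, -0.001], [-0.155, 0.988, 0.0], [0.001, 0.001, -1.0]]
force: [-0.6, -0.3, -0.7]
finger_gap: 0.0005
grip_force: 0.0
```

```bash
python3 - <<'E'
from h import *
p,d,W=cloud("wrist"); cv2.imwrite("pics/wr0.png",p[...,::-1]); np.savez("wr0.npz",p=p,W=W)
s=r.read_state(); print(s["t"],s["tcp_rot"].round(4) if hasattr(s["tcp_rot"],'round') else s["tcp_rot"],s["position"],s["finger_gap"],s["force"])
E
```

```text
2.15 [[-9.885e-01 -1.514e-01 -7.000e-04]
 [-1.514e-01  9.885e-01  3.000e-04]
 [ 7.000e-04  4.000e-04 -1.000e+00]] [ 0.46437332 -0.05702839  0.21653185] 0.0003469079709015456 [-0.03037802 -0.245053   -0.68914748]
```

View pics/wr0.png

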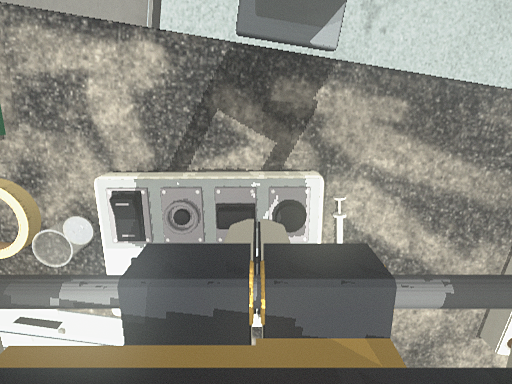

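Wrist view: rocker at about (129,216), guarded button (182,216), bar key (236,215, partly hidden by the finger), large button (289,214). I'll measure the slots in the point cloud.

```bash
python3 - <<'E'
from h import *
f=np.load("wr0.npz"); p,W=f["p"],f["W"]; z=W[...,2]; v,u=np.indices(z.shape)
print("bench z",np.nanmedian(z[120:160,60:300]))
g=p.max(-1)
for n,(a,b,c,d) in dict(rocker=(112,146,188,244),guard=(165,199,199,233),bar=(213,258,200,229),start=(270,310,195,236)).items():
    R=np.zeros(z.shape,bool);R[c:d,a:b]=True
    m=R&(g<75)&(z>.045)&(z<.085)
    q=W[m]; k=cv2.minAreaRect(np.argwhere(m)[:,::-1].astype(np.float32))
    print(n,m.sum(),q.mean(0).round(4),"mid",((np.percentile(q,1,0)+np.percentile(q,99,0))/2).round(4),np.percentile(q[:,2],[2,50,98]).round(4),k)
# box: front & sides
m=(v>165)&(v<240)&(u>85)&(u<330)&(z>.035)&(z<.075)
q=W[m][:,:2].astype(np.float32)*1000; k=cv2.minAreaRect(q); print(k,cv2.boxPoints(k).round(1))
# rocker profile
R=W[190:246:4,129]; print(R.round(4))
t=np.load("top0.npz")["W"]; print("top cam bench",np.nanmedian(t[250:270,270:340,2]))
E
```

```text
bench z 0.000676218065027559
rocker 318 [ 0.5192 -0.1851  0.056 ] mid [ 0.5303 -0.1894  0.0576] [0.0504 0.0542 0.0645] ((128.1372833251953, 215.0885009765625), (51.014434814453125, 28.670114517211914), 84.14398956298828)
guard 104 [ 0.5262 -0.1304  0.0559] mid [ 0.5261 -0.1314  0.054 ] [0.0504 0.0564 0.0581] ((181.88462829589844, 216.57693481445312), (14.904827117919922, 14.904828071594238), 11.309932708740234)
bar 510 [ 0.5117 -0.0749  0.06  ] mid [ 0.5153 -0.0733  0.058 ] [0.0505 0.0632 0.0653] ((235.0, 216.0), (24.0, 38.0), 90.0)
start 16 [ 0.5084 -0.0243  0.059 ] mid [ 0.5077 -0.014   0.0575] [0.0516 0.0613 0.0635] ((287.33001708984375, 218.50462341308594), (29.410879135131836, 19.61858558654785), 35.311214447021484)
((515.2723388671875, -102.86787414550781), (77.42816925048828, 258.63861083984375), 8.822563171386719) [[ 457.2   19. ]
 [ 496.9 -236.6]
 [ 573.4 -224.7]
 [ 533.7   30.9]]
[[ 0.5058 -0.1922  0.0514]
 [ 0.5102 -0.1918  0.0517]
 [ 0.5103 -0.187   0.0643]
 [ 0.5148 -0.1867  0.0642]
 [ 0.5199 -0.1871  0.0625]
 [ 0.5258 -0.1881  0.0593]
 [ 0.5305 -0.188   0.0589]
 [ 0.5364 -0.1888  0.0561]
 [ 0.5408 -0.1882  0.0569]
 [ 0.5451 -0.1876  0.0578]
 [ 0.5505 -0.1879  0.0565]
 [ 0.5548 -0.1872  0.0577]
 [    nan     nan     nan]
 [ 0.5691 -0.1899  0.0487]]
top cam bench 0.0016091021447777922
```

Panel yaw is about 8.8°. Estimated positions: rocker press point (0.516,−0.192), bar key (0.5155,−0.073), large button (0.5075,−0.0135). Moving over the rocker's raised end.

send_rows(
  increments=[
    [-0.005,-0.024,0,0,0,0],
    [-0.005,-0.024,0,0,0,0],
    [-0.005,-0.024,0,0,0,0],
    [-0.005,-0.024,0,0,0,0],
    [-0.005,-0.024,0.02,0,0,0],
    [-0.0056,-0.0212,0.03,0,0,0],
    [0,0,0.03,0,0,0],
    [0,0,0.02,0,0,0],
    [0,0,0,0,0,0],
    [0,0,0,0,0,0],
  ],
)

```text
t: 3.15
position: [0.5167, -0.1917, 0.1171]
tcp_rot: [[-0.988, -0.153, -0.0], [-0.153, 0.988, 0.0], [0.0, 0.0, -1.0]]
force: [-0.7, 0.1, 0.6]
finger_gap: 0.0002
grip_force: 0.0
```

```bash
python3 - <<'E'
from h import *
p,d,W=cloud("wrist"); cv2.imwrite("pics/wr1.png",p[...,::-1]); np.savez("wr1.npz",p=p,W=W)
s=r.read_state(); print(s["t"],s["position"],s["force"])
E
```

```text
3.2 [ 0.51726649 -0.19199414  0.11791223] [ 0.00248241 -0.36080297 -0.16853835]
```

View pics/wr1.png

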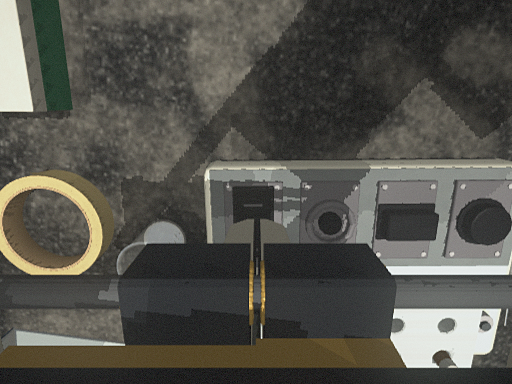

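The wrist picture shows the finger pair (257,225) lined up laterally with the rocker's raised front half (254,200). Pressing it in small steps.

send_rows(
  increments=[
    [0,0,0.015,0,0,0],
    [0,0,0.01,0,0,0],
    [0,0,0.004,0,0,0],
    [0,0,0.003,0,0,0],
    [0,0,0.003,0,0,0],
    [0,0,0.003,0,0,0],
    [0,0,0.002,0,0,0],
    [0,0,0.001,0,0,0],
    [0,0,0,0,0,0],
    [0,0,0,0,0,0],
  ],
)

```text
t: 4.2
position: [0.5167, -0.1919, 0.0759]
tcp_rot: [[-0.988, -0.154, 0.0], [-0.154, 0.988, -0.0], [-0.0, -0.0, -1.0]]
force: [-0.4, -1.4, 0.7]
finger_gap: 0.0008
grip_force: 0.0
```

send_rows(
  increments=[
    [0,0,0.001,0,0,0],
    [0,0,0.001,0,0,0],
    [0,0,0,0,0,0],
  ],
)

```text
t: 4.5
position: [0.5165, -0.1918, 0.0737]
tcp_rot: [[-0.988, -0.154, -0.0], [-0.154, 0.988, 0.0], [0.0, 0.0, -1.0]]
force: [0.3, -0.1, 0.2]
finger_gap: 0.0008
grip_force: 0.0
```

send_rows(
  increments=[
    [0,0,0.001,0,0,0],
    [0,0,0,0,0,0],
  ],
)

```text
t: 4.7
position: [0.5166, -0.1918, 0.0727]
tcp_rot: [[-0.988, -0.154, -0.0], [-0.154, 0.988, 0.0], [0.0, 0.0, -1.0]]
force: [-0.7, -0.5, -0.3]
finger_gap: 0.0003
grip_force: 0.0
```

send_rows(
  increments=[
    [0,0,0.001,0,0,0],
    [0,0,0,0,0,0],
  ],
)

```text
t: 4.9
position: [0.5165, -0.1918, 0.0717]
tcp_rot: [[-0.988, -0.154, -0.0], [-0.154, 0.988, 0.0], [0.0, 0.0, -1.0]]
force: [-0.2, -0.1, -0.4]
finger_gap: 0.0004
grip_force: 0.0
```

```bash
python3 - <<'E'
from h import *
p,d,W=cloud("wrist"); p2,d2,W2=cloud("scene")
a=cv2.resize(p[140:270,170:350],None,fx=2.2,fy=2.2,interpolation=cv2.INTER_CUBIC); b=cv2.resize(p2[110:240,200:340],(int(140*4),int(130*4)),interpolation=cv2.INTER_CUBIC)
c=np.zeros((600,560,3),np.uint8); c=np.zeros((520,800,3),np.uint8)
c[:b.shape[0],:400]=b[:,160:560]; c[:a.shape[0],400:400+a.shape[1]]=a
cv2.imwrite("pics/mix.png",c[...,::-1])
R=W[170:240:4,256]; print(R.round(4))
R=W[170:240:4,245]; print(R.round(4))
s=r.read_state(); print(s["qpos"],s["force"],s["position"])
E
```

```text
[[ 0.4919 -0.1964  0.0173]
 [ 0.4923 -0.1963  0.0288]
 [ 0.4927 -0.1962  0.0395]
 [ 0.4945 -0.1959  0.0429]
 [ 0.4961 -0.1957  0.0467]
 [ 0.4992 -0.1952  0.0448]
 [ 0.5013 -0.1948  0.0467]
 [ 0.5036 -0.1945  0.0478]
 [ 0.5058 -0.1941  0.0494]
 [ 0.5076 -0.1939  0.0518]
 [ 0.5104 -0.1934  0.0513]
 [ 0.5098 -0.1935  0.0606]
 [ 0.5115 -0.1932  0.0628]
 [ 0.5091 -0.1936  0.0756]
 [ 0.5087 -0.1936  0.0828]
 [ 0.509  -0.1936  0.0876]
 [ 0.5091 -0.1936  0.0925]
 [ 0.5088 -0.1936  0.0981]]
[[ 0.493  -0.2042  0.0182]
 [ 0.4937 -0.2037  0.0279]
 [ 0.4939 -0.2033  0.039 ]
 [ 0.4958 -0.2029  0.0421]
 [ 0.4975 -0.2025  0.0457]
 [ 0.5002 -0.2022  0.0454]
 [ 0.5026 -0.2018  0.0462]
 [ 0.5045 -0.2014  0.0485]
 [ 0.5065 -0.201   0.0504]
 [ 0.5084 -0.2007  0.0526]
 [ 0.5112 -0.2003  0.0522]
 [ 0.5111 -0.2     0.0598]
 [ 0.512  -0.1997  0.0641]
 [ 0.5087 -0.1997  0.0792]
 [ 0.5091 -0.1995  0.084 ]
 [ 0.5082 -0.1993  0.0916]
 [ 0.5087 -0.1991  0.0953]
 [ 0.5081 -0.199   0.1016]]
[-3.19691796e+01  2.28933366e+01  9.85489445e+01  7.26931121e-04
  5.85573835e+01 -1.30843341e+02] [ 0.80400228 -0.23838872  0.07351052] [ 0.51664216 -0.19183377  0.07182186]
```

View pics/mix.png

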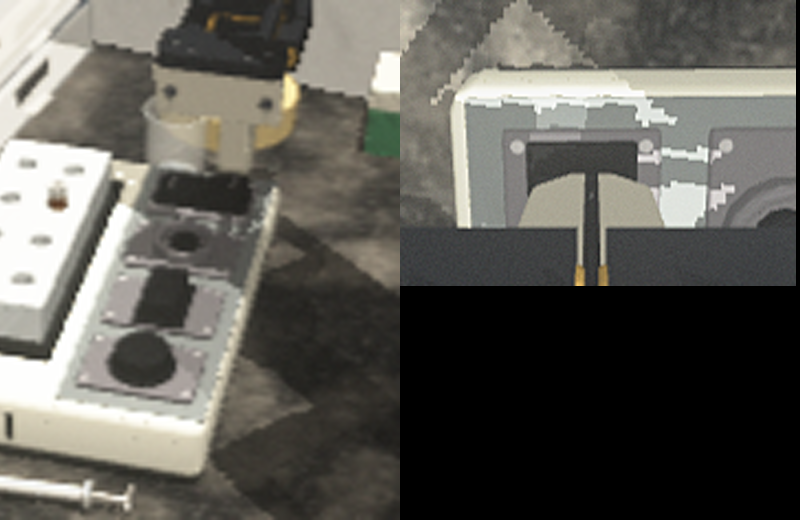

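The rocker is still up: the depth profile puts the closed fingertips higher than the nominal 19 mm ahead of the TCP. I'll measure exactly where they end.

```bash
python3 - <<'E'
from h import *
p,d,W=cloud("wrist")
for c in (236,247,252,266,272):
    print(c,[tuple((W[v,c]*1000).round(0).astype(int)[[0,2]]) for v in range(208,236)])
E
```

```text
236 [(np.int64(511), np.int64(51)), (np.int64(512), np.int64(51)), (np.int64(512), np.int64(52)), (np.int64(513), np.int64(51)), (np.int64(511), np.int64(58)), (np.int64(512), np.int64(59)), (np.int64(512), np.int64(60)), (np.int64(512), np.int64(61)), (np.int64(513), np.int64(61)), (np.int64(513), np.int64(63)), (np.int64(513), np.int64(64)), (np.int64(513), np.int64(65)), (np.int64(514), np.int64(64)), (np.int64(515), np.int64(64)), (np.int64(509), np.int64(80)), (np.int64(509), np.int64(82)), (np.int64(509), np.int64(83)), (np.int64(510), np.int64(83)), (np.int64(509), np.int64(85)), (np.int64(509), np.int64(87)), (np.int64(509), np.int64(88)), (np.int64(509), np.int64(90)), (np.int64(509), np.int64(91)), (np.int64(509), np.int64(92)), (np.int64(509), np.int64(94)), (np.int64(509), np.int64(96)), (np.int64(509), np.int64(97)), (np.int64(509), np.int64(97))]
247 [(np.int64(510), np.int64(51)), (np.int64(511), np.int64(52)), (np.int64(511), np.int64(52)), (np.int64(512), np.int64(52)), (np.int64(510), np.int64(59)), (np.int64(511), np.int64(58)), (np.int64(511), np.int64(60)), (np.i
[... 2694 characters left out ...]
509), np.int64(61)), (np.int64(509), np.int64(61)), (np.int64(509), np.int64(63)), (np.int64(510), np.int64(64)), (np.int64(510), np.int64(64)), (np.int64(510), np.int64(66)), (np.int64(506), np.int64(78)), (np.int64(506), np.int64(80)), (np.int64(506), np.int64(82)), (np.int64(506), np.int64(83)), (np.int64(506), np.int64(84)), (np.int64(506), np.int64(86)), (np.int64(506), np.int64(88)), (np.int64(506), np.int64(89)), (np.int64(506), np.int64(91)), (np.int64(507), np.int64(91)), (np.int64(506), np.int64(92)), (np.int64(506), np.int64(95)), (np.int64(506), np.int64(95)), (np.int64(506), np.int64(97)), (np.int64(506), np.int64(98))]<stdin>:4: RuntimeWarning: invalid value encountered in cast
```

Closed fingertips end about 3 mm behind the TCP (z≈0.075 with TCP 0.072), so nothing has been touched yet. Continuing down in guarded steps.

send_rows(
  increments=[
    [0,0,0.004,0,0,0],
    [0,0,0.003,0,0,0],
    [0,0,0.002,0,0,0],
    [0,0,0.002,0,0,0],
    [0,0,0.002,0,0,0],
    [0,0,0.001,0,0,0],
  ],
)

```text
t: 5.65
position: [0.5164, -0.1918, 0.0577]
tcp_rot: [[-0.988, -0.154, -0.001], [-0.154, 0.988, 0.0], [0.0, 0.0, -1.0]]
force: [-1.8, -0.0, 2.5]
finger_gap: 0.0004
grip_force: 1.1
```

send_rows(
  increments=[
    [0,0,0.001,0,0,0],
    [0,0,0.001,0,0,0],
  ],
)

```text
t: 5.85
position: [0.5166, -0.1919, 0.0559]
tcp_rot: [[-0.988, -0.154, 0.0], [-0.154, 0.988, -0.0], [-0.0, -0.0, -1.0]]
force: [-1.8, 0.1, 2.1]
finger_gap: 0.0004
grip_force: 1.1
```

Contact is now at the ~3 N friction level. Continuing until the hard stop.

send_rows(
  increments=[
    [0,0,0.001,0,0,0],
    [0,0,0.001,0,0,0],
  ],
)

```text
t: 6.05
position: [0.5167, -0.1919, 0.0543]
tcp_rot: [[-0.988, -0.154, 0.0], [-0.154, 0.988, -0.0], [-0.0, -0.0, -1.0]]
force: [-4.1, 2.3, 12.9]
finger_gap: 0.0005
grip_force: 6.6
```

send_rows(
  increments=[
    [0,0,0.001,0,0,0],
    [0,0,0.0005,0,0,0],
  ],
)

```text
t: 6.25
position: [0.5168, -0.1919, 0.0542]
tcp_rot: [[-0.988, -0.155, 0.001], [-0.155, 0.988, -0.001], [-0.001, -0.001, -1.0]]
force: [-6.8, 3.1, 21.2]
finger_gap: 0.0007
grip_force: 10.2
```

Hard stop reached (21 N at TCP z 0.054). Lift and move over the bar key, then check.

send_rows(
  increments=[
    [0,0,0,0,0,0],
    [0,0,-0.01,0,0,0],
    [0,0,-0.02,0,0,0],
    [0,0,-0.02,0,0,0],
    [-0.004,0.025,0,0,0,0],
    [-0.004,0.03,0,0,0,0],
    [-0.004,0.03,0,0,0,0],
    [-0.003,0.02,0,0,0,0],
    [-0.002,0.0128,0,0,0,0],
    [0,0,0,0,0,0],
  ],
)

```text
t: 7.25
position: [0.5154, -0.0715, 0.1024]
tcp_rot: [[-0.988, -0.156, 0.0], [-0.156, 0.988, 0.0], [-0.0, 0.0, -1.0]]
force: [-0.4, -0.4, 1.0]
finger_gap: -0.0001
grip_force: 0.0
```

```bash
python3 - <<'E'
from h import *
p,d,W=cloud("wrist"); p2,d2,W2=cloud("scene")
b=cv2.resize(p2[130:220,240:340],None,fx=4,fy=4,interpolation=cv2.INTER_CUBIC); a=cv2.resize(p[140:280,60:400],(400,165),interpolation=cv2.INTER_CUBIC)
cv2.imwrite("pics/mix2.png",np.vstack([b,a])[...,::-1])
s=r.read_state(); print(s["t"],s["position"],s["force"])
R=np.array([.535,-.1905]);
m=(np.abs(W[...,0]-.5165)<.004)&(np.abs(W[...,1]+.193)<.008); print("front half z",np.nanmedian(W[m][:,2]))
m=(np.abs(W[...,0]-.552)<.004)&(np.abs(W[...,1]+.187)<.008); print("rear half z",np.nanmedian(W[m][:,2]))
E
```

```text
7.35 [ 0.51569897 -0.07326067  0.10246632] [-0.30966052 -0.27182316 -0.56536737]
front half z 0.056831639884881144
rear half z 0.06253150509231006
```

View pics/mix2.png

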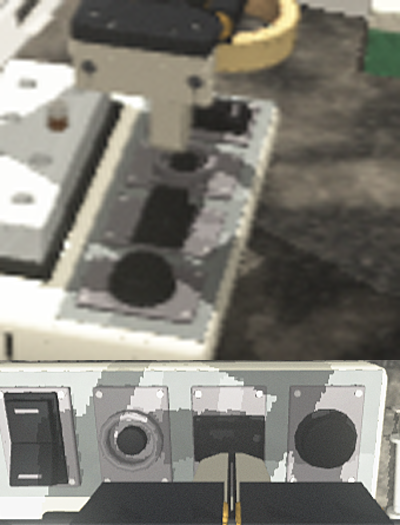

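The rocker is over (front half level at 0.057, rear raised), and the finger pair sits centred on the bar key in the picture (finger column 232, key centre 230). Pressing the bar key.

send_rows(
  increments=[
    [0,0,0.02,0,0,0],
    [0,0,0.012,0,0,0],
    [0,0,0.005,0,0,0],
    [0,0,0.003,0,0,0],
    [0,0,0.002,0,0,0],
    [0,0,0.002,0,0,0],
    [0,0,0.002,0,0,0],
    [0,0,0.001,0,0,0],
    [0,0,0.001,0,0,0],
  ],
)

```text
t: 8.25
position: [0.5156, -0.0731, 0.0546]
tcp_rot: [[-0.988, -0.154, 0.001], [-0.154, 0.988, -0.001], [-0.001, -0.001, -1.0]]
force: [-0.5, -1.5, 2.4]
finger_gap: 0.0003
grip_force: 1.4
```

send_rows(
  increments=[
    [0,0,0.001,0,0,0],
    [0,0,0.0005,0,0,0],
  ],
)

```text
t: 8.45
position: [0.5157, -0.0731, 0.0544]
tcp_rot: [[-0.988, -0.155, 0.001], [-0.155, 0.988, -0.001], [-0.001, -0.001, -1.0]]
force: [-6.1, 0.4, 18.1]
finger_gap: 0.0004
grip_force: 9.2
```

Hard stop (18 N). Lift and move over the large button.

send_rows(
  increments=[
    [0,0,0,0,0,0],
    [0,0,-0.01,0,0,0],
    [0,0,-0.02,0,0,0],
    [0,0,-0.02,0,0,0],
    [0,0.02,0,0,0,0],
    [-0.001,0.02,0,0,0,0],
    [0,0.02,0,0,0,0],
    [0,0,0,0,0,0],
    [0,0,0,0,0,0],
  ],
)

```text
t: 9.35
position: [0.5073, -0.0132, 0.103]
tcp_rot: [[-0.988, -0.156, 0.001], [-0.156, 0.988, -0.0], [-0.001, -0.0, -1.0]]
force: [0.3, 0.8, 0.3]
finger_gap: 0.0003
grip_force: 0.0
```

```bash
python3 - <<'E'
from h import *
p,d,W=cloud("wrist"); cv2.imwrite("pics/wr3.png",p[140:280,60:460,::-1])
s=r.read_state(); print(s["t"],s["position"],s["force"])
for n,x,y in(("bar",.513,-.076),("front rocker",.5165,-.193),("guard",.5255,-.131),("start",.503,-.014)):
    m=(np.abs(W[...,0]-x)<.004)&(np.abs(W[...,1]-y)<.006); print(n,m.sum(),np.nanmedian(W[m][:,2]))
E
```

```text
9.4 [ 0.50743707 -0.01367133  0.10302399] [ 0.25347283 -0.97993658 -0.01275158]
bar 180 0.05677110892491437
front rocker 115 0.05682207686580195
guard 184 0.05679999983106776
start 570 0.12423615362823168
```

View pics/wr3.png

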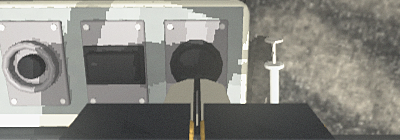

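The bar key is down (0.057) and the finger pair (197,95) is centred on the large button (197,62). Pressing it, then releasing.

send_rows(
  increments=[
    [0,0,0.02,0,0,0],
    [0,0,0.013,0,0,0],
    [0,0,0.005,0,0,0],
    [0,0,0.003,0,0,0],
    [0,0,0.003,0,0,0],
    [0,0,0.003,0,0,0],
    [0,0,0.002,0,0,0],
    [0,0,0.001,0,0,0],
    [0,0,0,0,0,0],
    [0,0,0,0,0,0],
  ],
)

```text
t: 10.4
position: [0.5075, -0.0139, 0.0543]
tcp_rot: [[-0.988, -0.155, 0.001], [-0.155, 0.988, -0.001], [-0.001, -0.001, -1.0]]
force: [-3.7, -2.1, 11.0]
finger_gap: 0.0005
grip_force: 5.6
```

Fully in (11 N, past the 5 N needed). Hold briefly and retreat upward.

send_rows(
  increments=[
    [0,0,0.0005,0,0,0],
    [0,0,0,0,0,0],
    [0,0,-0.01,0,0,0],
    [0,0,-0.02,0,0,0],
    [0,0,-0.03,0,0,0],
    [0,0,-0.04,0,0,0],
    [0,0,-0.03,0,0,0],
    [0,0,0,0,0,0],
    [0,0,0,0,0,0],
    [0,0,0,0,0,0],
  ],
)

```text
t: 11.4
position: [0.5061, -0.013, 0.1811]
tcp_rot: [[-0.988, -0.154, -0.002], [-0.154, 0.988, 0.001], [0.002, 0.001, -1.0]]
force: [-0.2, -0.3, -0.8]
finger_gap: 0.0004
grip_force: 0.0
```

```bash
python3 - <<'E'
from h import *
p,d,W=cloud("wrist")
s=r.read_state(); print(s["t"],s["position"],s["force"])
for n,x,y in(("bar",.513,-.076),("front rocker",.5165,-.193),("guard",.5255,-.131),("start",.503,-.014)):
    m=(np.abs(W[...,0]-x)<.005)&(np.abs(W[...,1]-y)<.006)&(W[...,2]<.08); print(n,m.sum(),np.nanmedian(W[m][:,2]))
E
```

```text
11.45 [ 0.5059729  -0.01305287  0.18085751] [ 0.46504404 -0.00646036 -0.33740405]
bar 128 0.05666144230296015
front rocker 134 0.0567988609269002
guard 132 0.05650558070996646
start 136 0.06277028073705401
```

Everything checks out: bar key and rocker down, large button back up, guarded button up. Handing in.

```bash
python3 -c "
from bench import r
print(r.hand_in())"
```

```text
the job is handed in; nothing more can be done
None
```

I pressed the rocker, then the bar key, then the large round button, and handed the job in at about 11.5 s. The last depth check showed the rocker over, the bar key down, and the large and guarded buttons up; I did not re-measure the vials, beaker and syringe, and the hand-in returned no verdict.

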